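Pull a pipe-support plate from the rack for an order

TASK

A customer has ordered the tall plain support plate: the full-height steel plate with the straight top edge, not the notched one and not the short one. Slide it straight up out of its slot in the wooden rack, then lower it upright, bottom edge first, all the way down into the empty metal order tray before letting go. Leave the other two plates in their slots.

Things in the scene. Friction and masses are not known exactly. Their poses are not given: they have to be found in the camera images.
- tall_plate: Plate to take: plain steel rectangle 80 wide (its x), 8 thick (y), 120 high (z, up), straight top, bolt holes near its corners, 0.48 to 0.72 kg. Origin: middle of the bottom edge. Stands on edge in any of 3 slots of a fixed wooden rack (200 along the plates' y, 112 along x, 55 high); slots 70 apart along y, 88 long, 12 wide, 45 deep, floor 10 above the table: plate top is 130 above the table.
- tray: Order tray, fixed, empty: narrow aluminium open box, inside 120 long (its x), 36 wide (y), 67 deep, walls 3 thick, rim 70 and floor 3 above the table, on a thin flange 150 x 70. Origin: centre of its underside, at table height; z up. The plate stands in it on edge, width along the tray's length, either face either way, and may lean on a wall.
- notched_plate: Leave in its slot: like the tall plate (80 x 8 x 120 high, same origin and axes) but with a wide U notch, 48 wide and 40 deep, in its top edge, leaving two 16 mm prongs. All three plates are parallel; which slot holds which varies.
- short_plate: Leave in its slot: same steel, 80 wide x 8 thick but only 80 high, top 90 above the table. Origin (middle of the bottom edge) and axes like the tall plate.
Things that resemble listed ones, but are neither listed nor needed, are in the scene too. Several things have the shape of the tray; the one meant has the colours described above.

How it is judged:
By the outcome, as a careful person would: the job done as asked, in the order asked, and still so for the second after the job is handed in, with the robot touching nothing.
It also fails if it takes over 45 s, if anything falls off the work surface, if the arm or the gripper's body presses on something with over 40 N, if the wrist force passes 120 N, or if a joint passes its speed limit or range.

ROBOT

A 6-joint arm with a two-finger parallel gripper is mounted at the origin on the work surface. World frame = base frame: x ahead of the robot, y to its left, z up, the work surface at z = 0. Lengths are in m, angles in degrees, forces in N, time in s.
With the tool pointing down it reaches from about 0.35 to 0.875 m from the base axis. Payload 4.2 kg.
Tool frame: the origin (TCP) lies between the finger pads; the fingertips stand 11 mm ahead of it and the grasp point (between the pads) lies 8 mm behind it; z points along the fingers, y is the line along which they close (so a half turn about z gives the same grasp; the last joint's range is limited). The gripper opens to 85 mm and grips with 20 to 120 N. Pads are 22 mm wide; open, the fingers measure 114 mm over their backs; the gripper's body (76 mm by 85 mm) begins 54 mm behind the grasp point. The pads swing forward as they close: fully open they stand 13 mm farther back than shut.
Start: joints at [91.478, 22.042, 0.453, 0, -68.411, -14.817], TCP at [0.144, 0.608, 0.242] pointing down, gripper open.
Joint ranges: [-179.83, 179.83], [-69.29, 118.12], [-61.27, 80.66], [-181.25, 117.63], [-171.15, -9.14], [-177.46, 177.46]. Speed limits (degrees/s): [159.86, 159.86, 180, 180, 180, 180].

INTERFACE

Orientations are given as a 3x3 rotation matrix whose columns are the frame's x, y, z axes.
In Python, from rig import monitor, get_image, get_calibration, job gives the robot as it stands.
- The arm moves only by the tool step_arm, never from a script. Its argument "deltas" is a list of rows, each an object of numbers: "claw": the finger opening in mm, from 0 to 85.4; "dx", "dy", "dz": the shift along the tool's x, y, z in units of 30 mm (1.0 is 30 mm); "rx", "ry", "rz": the turn, a rotation vector about the tool's x, y, z in degrees. In form: [{"claw": .., "dx": .., "dy": .., "dz": .., "rx": .., "ry": .., "rz": ..}, ...]. A call has 1 to 8 rows; each row shifts and turns the commanded pose from where the row before left it, along the tool's axes as they then stand; what a row does not reach is not made up. A row lasts 1/8 s, in which the tool goes at most 62.5 mm and 10.7 degrees, less where a joint would pass 70% of its speed; a pose out of reach is approached as far as the arm can. A call is refused whole if a number of a shift passes 1 or a number of a turn 10.7, either way. A call with a gripper value outside its range is refused whole. The fingers move at their own pace and stop on an object; "squeeze" is the grip in N (left out, the last holds). Time passes only in rows, so rows that do not move let the fingers close. It gives the time, the measured TCP pose, the force, the opening and the grip force at its end, in the units of the state.
- monitor.get_state(): the state, without advancing time (a new reading comes with each control period).
- get_image(name): name is "scene" or "top" or "wrist"; returns (picture, depth): 420x560x3 uint8, red, green, blue; 420x560 float32, m along the optical axis (not along the pixel's ray), 0 where there is no reading.
- get_calibration(name): a dict with "fov_y" (degrees; the focal length in pixels is half the picture's height over the tangent of half this angle, whatever the lens; pixels are square), "cx", "cy" (the principal point, pixels), "extrinsics" (4x4, takes a point from camera to world coordinates). Camera axes: x right, y down, z forward; pixel columns grow to the right and rows downward; lengths in m; the calibration is good to about 2 mm. A picture is of the moment at which its call begins: read the wrist's pose just before it. get_calibration takes no time and is no camera call; for the wrist camera it gives the pose at the moment of the call.
- job.hand_in(): hands the job in; it is judged then, once.
The state is a dict: "time_s": time; "qpos": joint angles; "joint_velocities": joint speeds; "effort": joint torques, N m; "position": TCP position; "ee_rot": TCP orientation; "wrist_force": force on the tool from outside, world axes, zero at the start; "wrist_torque": the same for the moment, N m; "gripper_width": opening from 0.0 (shut) to 1.0 (fully open); "finger_force": force on a finger pad.
Only numpy, scipy, OpenCV 4.12 (cv2) and the standard library are available. Lean on these libraries where they do the work, as an engineer would, in place of code of your own. Each camera call takes 0.05 s, during which the arm holds its last target. There are 200 camera calls.

## Working session

There is one attempt and no reset: what is moved stays moved. The work goes in short steps, Python scripts to look and compute and a tool call to move; the robot and the scene stay as the last step left them, time stands still between calls to the robot, and variables do not carry over. Pictures are saved under pics/ and viewed, at most 10 in all, crops included, and the job is handed in when it is done.

Besides the shell and the picture viewer there is one more tool, called after "Call:" by a JSON object that holds its "method" and its "body", one argument or row to a line. step_arm: Moves the arm, as the interface text tells. Its arguments: {"type":"object","properties":{"deltas":{"type":"array"},"squeeze":{"type":"number"}},"required":["deltas"]}

```bash
mkdir -p pics
cat > h.py <<'E'
import numpy as np,cv2
from rig import monitor,get_image,get_calibration,job
def cloud(name):
    c=get_calibration(name); im,d=get_image(name)
    f=im.shape[0]/2/np.tan(np.radians(c['fov_y']/2))
    v,u=np.mgrid[:im.shape[0],:im.shape[1]]
    P=np.stack([(u-c['cx'])/f*d,(v-c['cy'])/f*d,d],-1)
    E=np.array(c['extrinsics']); W=P@E[:3,:3].T+E[:3,3]
    W[d==0]=np.nan
    return im,d,W
E
python3 - <<'E'
from h import *
ims=[]
for n in ['scene','top']:
    im,d,W=cloud(n); np.savez(n+'.npz',im=im,d=d,W=W)
    cv2.imwrite(f'pics/{n}1.png',im[:,:,::-1]); c=get_calibration(n);print(n,c['fov_y'],c['cx'],c['cy'],np.round(c['extrinsics'],3).tolist(),(d==0).mean())
print(monitor.get_state())
E
```

```text
scene 45.28695921669903 277.7174327291715 209.4190332109355 [[0.307, 0.517, -0.799, 1.194], [0.952, -0.162, 0.261, -0.286], [0.006, -0.84, -0.542, 0.599], [0.0, 0.0, 0.0, 1.0]] 0.004034863945578232
top 55.17455967621796 276.74007714360835 213.01682468195904 [[-0.01, -0.997, 0.074, 0.309], [-1.0, 0.008, -0.028, -0.006], [0.027, -0.074, -0.997, 1.009], [0.0, 0.0, 0.0, 1.0]] 0.0039880952380952385
{'time_s': 0.1, 'qpos': array([ 9.14783255e+01,  2.20838773e+01,  3.87559942e-01, -2.25099294e-02,
       -6.84114598e+01, -1.48152024e+01]), 'joint_velocities': array([-0.06093031, -0.06492248,  0.26223824,  0.06215092,  0.01915785,
       -0.04157001]), 'effort': array([-7.65693403e-04, -3.93319452e+01,  1.88928545e+01,  4.19801071e+00,
       -2.62125992e-03,  5.79714751e-06]), 'position': array([0.14406641, 0.60765643, 0.24136401]), 'ee_rot': array([[ 9.72997192e-01, -2.30816734e-01, -3.16662329e-04],
       [-2.30816916e-01, -9.72995365e-01, -1.88983643e-03],
       [ 1.28094894e-04,  1.91189656e-03, -9.99998164e-01]]), 'wrist_force': array([-0.14957416, -0.25011776,  0.14884239]), 'wrist_torque': array([-0.02109721, -0.01199275, -0.04241078]), 'finger_force': 0.0, 'gripper_width': 0.9969893645332114}
```

View pics/scene1.png

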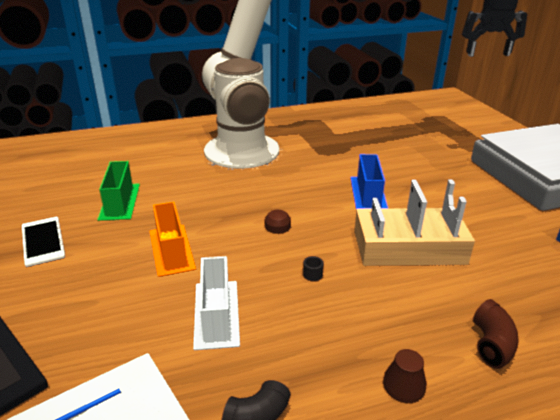

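View pics/top1.png

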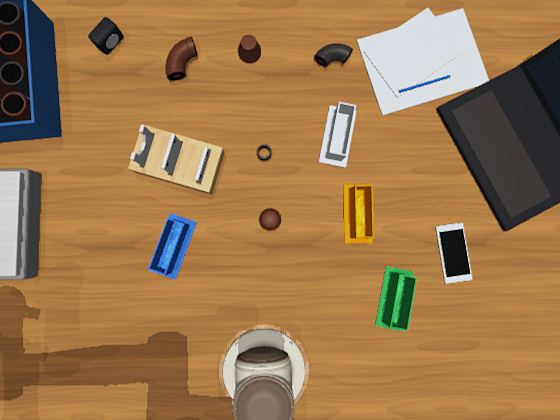

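The scene view shows the short plate at (378,217), the full-height plain plate at (417,208) in the middle slot and the two-pronged notched plate at (452,205). There are four tray shapes, in top-view pixels: blue (172,246), orange (358,213), green (396,298) and bare grey (338,134). Only the grey one has the aluminium colour, so it's the tray to use. I'll measure both and confirm in a crop.

Run:
```python
from h import *
t=np.load('top.npz');s=np.load('scene.npz')
def rep(nm,W,m):
    m=m.astype(np.uint8);n,l,st,c=cv2.connectedComponentsWithStats(m)
    for i in range(1,n):
        if st[i,4]<25: continue
        p=W[l==i];r=cv2.minAreaRect((p[:,:2]*1000).astype(np.float32))
        print(nm,'px',c[i].round(0),st[i,4],'rect mm',np.round(r[0],1),np.round(r[1],1),round(r[2],1),'z %.3f..%.3f'%(p[:,2].min(),p[:,2].max()))
for nm,D,boxR,boxT in (('top',t,(120,120,230,200),(310,90,365,175)),('scene',s,(350,170,480,270),(185,245,245,355))):
    W=D['W'];z=W[...,2]
    def box(b):
        m=np.zeros(z.shape,bool);m[b[1]:b[3],b[0]:b[2]]=1;return m
    print(nm)
    rep('plates>75',W,box(boxR)&(z>.070)); rep('plates>115',W,box(boxR)&(z>.118))
    rep('racktop',W,box(boxR)&(abs(z-.055)<.006)); rep('rack all',W,box(boxR)&(z>.03))
    rep('rim',W,box(boxT)&(z>.062)); rep('tray all',W,box(boxT)&(z>.02)); rep('trayin',W,box(boxT)&(abs(z-.003)<.004))
a=cv2.resize(s['im'][170:270,350:480],None,fx=4,fy=4,interpolation=2)
b=cv2.resize(s['im'][245:355,180:250],None,fx=4,fy=3.636,interpolation=2)
cv2.imwrite('pics/crop1.png',np.hstack([a,b])[:,:,::-1])
```

```text
top
plates>75 px [142. 146.] 354 rect mm [532.6 275.9] [ 9.9 80.4] 73.8 z 0.070..0.133
plates>75 px [170. 154.] 395 rect mm [512.4 209. ] [ 8.8 79.8] 73.6 z 0.070..0.133
plates>75 px [201. 164.] 180 rect mm [492.4 142.3] [ 9.2 79.3] 73.5 z 0.071..0.095
plates>115 px [142. 129.] 45 rect mm [563.3 267. ] [ 8.9 16.4] 70.2 z 0.118..0.132
plates>115 px [168. 152.] 185 rect mm [512.3 209. ] [ 8.8 79.5] 73.7 z 0.118..0.133
plates>115 px [133. 156.] 42 rect mm [501.8 285.2] [ 8.9 16.2] 71.4 z 0.120..0.133
racktop px [179. 161.] 2760 rect mm [512.9 209.1] [200.6 112.8] 73.4 z 0.049..0.061
racktop px [138. 144.] 95 rect mm [548.9 296.1] [13.7 48.5] 73.1 z 0.050..0.059
rack all px [175. 159.] 4042 rect mm [512.8 209.2] [201.  112.9] 73.5 z 0.030..0.133
rim px [342. 129.] 238 rect mm [ 579. -191.] [ 42.5 127. ] 78.2 z 0.062..0.074
tray all px [341. 130.] 600 rect mm [ 579.  -190.8] [ 42.8 127.1] 78.2 z 0.020..0.074
trayin px [336. 133.] 2349 rect mm [ 591.9 -191.7] [140.7 222. ] 89.1 z -0.001..0.007
trayin px [339. 133.] 430 rect mm [ 587.9 -196.9] [ 29.  104.6] 78.1 z -0.001..0.007
scene
plates
[... 463 characters left out ...]
0.3 19.8] 72.8 z 0.119..0.131
racktop px [371. 185.] 124 rect mm [338.4 196.4] [79.1 37.3] 13.5 z 0.049..0.061
racktop px [411. 228.] 2904 rect mm [516.6 207.4] [201.7 117.5] 73.5 z 0.049..0.061
rack all px [372. 184.] 502 rect mm [312.  221.3] [ 42.3 124.7] 70.0 z 0.030..0.072
rack all px [415. 226.] 5515 rect mm [516.8 207.3] [202.2 119. ] 72.9 z 0.030..0.132
rim px [213. 286.] 447 rect mm [ 582.7 -192.8] [ 42.1 130.6] 78.2 z 0.062..0.071
tray all px [214. 296.] 1519 rect mm [ 583.2 -192.9] [ 42.1 131.5] 78.2 z 0.020..0.071
trayin px [214. 302.] 3094 rect mm [ 530.1 -191. ] [116.3 282.6] 75.4 z -0.001..0.007
trayin px [215. 297.] 440 rect mm [ 547.6 -186.5] [34.2 55.6] 78.4 z -0.001..0.007
```

View pics/crop1.png

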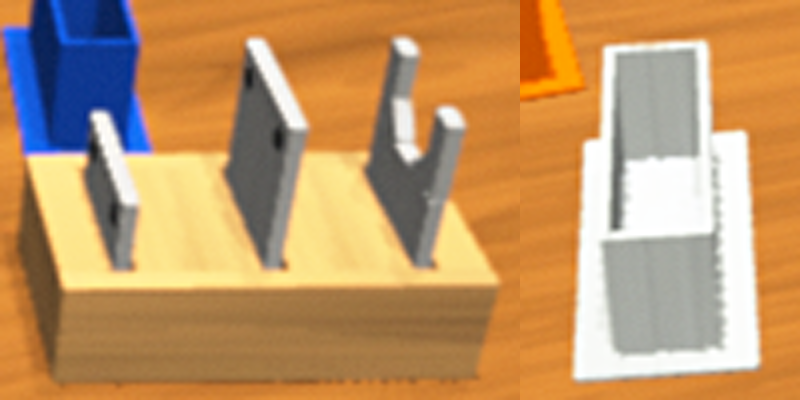

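The crop confirms the full-height plate, with a straight top and corner bolt holes, in the middle slot. The grey aluminium tray is empty. I'll move above the plate.

Call:
{"method": "step_arm", "body": {
  "deltas": [
    {"claw": 50, "dx": 0.5, "dy": 0.33},
    {"claw": 50, "dx": 0.94, "dy": 0.63},
    {"claw": 50, "dx": 0.94, "dy": 0.63},
    {"claw": 50, "dx": 0.94, "dy": 0.63},
    {"claw": 50, "dx": 0.94, "dy": 0.63},
    {"claw": 50, "dx": 0.94, "dy": 0.63},
    {"claw": 50, "dx": 0.94, "dy": 0.63},
    {"claw": 50, "dx": 0.94, "dy": 0.63}
  ]
}}

```text
invalid input
```

Call:
{"method": "step_arm", "body": {
  "deltas": [
    {"claw": 50, "dx": 0.94, "dy": 0.63},
    {"claw": 50, "dx": 0.94, "dy": 0.63},
    {"claw": 50, "dx": 0.94, "dy": 0.63},
    {"claw": 50, "dx": 0.94, "dy": 0.63},
    {"claw": 50, "dx": 0.94, "dy": 0.63},
    {"claw": 50, "dx": 0.94, "dy": 0.63},
    {"claw": 50, "dx": 0.94, "dy": 0.63},
    {"claw": 50, "dx": 0.94, "dy": 0.63, "rz": 3.1}
  ]
}}

```text
invalid input
```

Call:
{"method": "step_arm", "body": {
  "deltas": [
    {"claw": 50},
    {"claw": 50}
  ],
  "squeeze": 40
}}

```text
invalid input
```

```bash
cat > look.py <<'E'
from h import *
import sys
s=monitor.get_state(); R=np.array(s['ee_rot']);p=np.array(s['position'])
im,d,W=cloud('wrist'); cv2.imwrite(f'pics/{sys.argv[1]}.png',im[:,:,::-1]); np.savez('wrist.npz',im=im,d=d,W=W)
print('t',s['time_s'],'tcp',p.round(4),'yaw_y',np.degrees(np.arctan2(R[1,1],R[0,1])).round(2)%180,'z',R[:,2].round(4),'w',s['gripper_width'],'F',s['wrist_force'].round(1))
def tool(v): return (R.T@(np.array(v)-p)*1000).round(1)
E
python3 - w1 <<'E'
exec(open('look.py').read())
z=W[...,2]
T=(W-p)@R
m=(abs(z-.13)<.006)&(np.hypot(W[...,0]-.514,W[...,1]-.208)<.06)
n,l,st,c=cv2.connectedComponentsWithStats(m.astype(np.uint8))
for i in range(1,n):
    if st[i,4]<60: continue
    q=W[l==i];r=cv2.minAreaRect((q[:,:2]*1000).astype(np.float32));print(c[i].round(),st[i,4],np.round(r[0],1),np.round(r[1],1),round(r[2],1),'tool',tool([r[0][0]/1e3,r[0][1]/1e3,.13]))
print(tool([.514,.208,.13]))
E
```

```text
t 0.1 tcp [0.1441 0.6077 0.2414] yaw_y 76.65 z [-3.0e-04 -1.9e-03 -1.0e+00] w 0.9969893645332114 F [-0.1 -0.3  0.1]
[452.2 303.3 112. ]
```

View pics/w1.png

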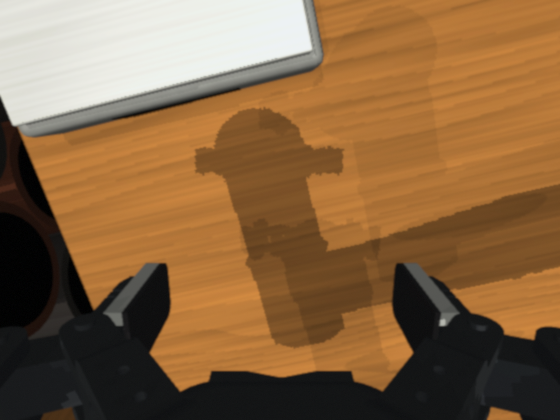

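The wrist picture shows only bare table, because all three moves were refused. Each row probably needs all seven keys.

Call:
{"method": "step_arm", "body": {
  "deltas": [
    {"claw": 50, "dx": 0.5, "dy": 0.33, "dz": 0, "rx": 0, "ry": 0, "rz": 0},
    {"claw": 50, "dx": 0.94, "dy": 0.63, "dz": 0, "rx": 0, "ry": 0, "rz": 0}
  ],
  "squeeze": 40
}}

```text
time_s: 0.4
position: [0.1799, 0.5694, 0.2417]
ee_rot: [[0.973, -0.23, -0.0], [-0.23, -0.973, -0.001], [0.0, 0.001, -1.0]]
wrist_force: [0.2, -1.0, 0.9]
gripper_width: 0.604
finger_force: 0.0
```

Call:
{"method": "step_arm", "body": {
  "deltas": [
    {"claw": 50, "dx": 0.97, "dy": 0.655, "dz": 0, "rx": 0, "ry": 0, "rz": 0},
    {"claw": 50, "dx": 0.97, "dy": 0.655, "dz": 0, "rx": 0, "ry": 0, "rz": 0},
    {"claw": 50, "dx": 0.97, "dy": 0.655, "dz": 0, "rx": 0, "ry": 0, "rz": 0},
    {"claw": 50, "dx": 0.97, "dy": 0.655, "dz": 0, "rx": 0, "ry": 0, "rz": 0},
    {"claw": 50, "dx": 0.97, "dy": 0.655, "dz": 0, "rx": 0, "ry": 0, "rz": 0},
    {"claw": 50, "dx": 0.97, "dy": 0.655, "dz": 0, "rx": 0, "ry": 0, "rz": 0},
    {"claw": 50, "dx": 0.97, "dy": 0.655, "dz": 0, "rx": 0, "ry": 0, "rz": 0},
    {"claw": 50, "dx": 0.97, "dy": 0.655, "dz": 0, "rx": 0, "ry": 0, "rz": 0}
  ]
}}

```text
time_s: 1.4
position: [0.3706, 0.3614, 0.2424]
ee_rot: [[0.973, -0.231, -0.0], [-0.231, -0.973, -0.0], [-0.0, 0.0, -1.0]]
wrist_force: [0.5, -0.3, 0.7]
gripper_width: 0.586
finger_force: 0.0
```

Call:
{"method": "step_arm", "body": {
  "deltas": [
    {"claw": 50, "dx": 0.97, "dy": 0.655, "dz": 0, "rx": 0, "ry": 0, "rz": 0},
    {"claw": 50, "dx": 0.97, "dy": 0.655, "dz": 0, "rx": 0, "ry": 0, "rz": 0},
    {"claw": 50, "dx": 0.97, "dy": 0.655, "dz": 0, "rx": 0, "ry": 0, "rz": 0},
    {"claw": 50, "dx": 0.97, "dy": 0.655, "dz": 0, "rx": 0, "ry": 0, "rz": 0},
    {"claw": 50, "dx": 0.97, "dy": 0.655, "dz": 0, "rx": 0, "ry": 0, "rz": 0},
    {"claw": 50, "dx": 0.97, "dy": 0.655, "dz": 0, "rx": 0, "ry": 0, "rz": 3.1},
    {"claw": 50, "dx": 0, "dy": 0, "dz": 0, "rx": 0, "ry": 0, "rz": 0},
    {"claw": 50, "dx": 0, "dy": 0, "dz": 0, "rx": 0, "ry": 0, "rz": 0}
  ]
}}

```text
time_s: 2.4
position: [0.5121, 0.2079, 0.2422]
ee_rot: [[0.959, -0.283, -0.0], [-0.283, -0.959, -0.0], [-0.0, 0.0, -1.0]]
wrist_force: [-0.1, 0.2, 0.0]
gripper_width: 0.592
finger_force: 0.0
```

```bash
python3 - w2 <<'E'
exec(open('look.py').read())
z=W[...,2]
m=(abs(z-.13)<.006)&(np.hypot(W[...,0]-.514,W[...,1]-.208)<.06)
n,l,st,c=cv2.connectedComponentsWithStats(m.astype(np.uint8))
for i in range(1,n):
    if st[i,4]<60: continue
    q=W[l==i];r=cv2.minAreaRect((q[:,:2]*1000).astype(np.float32));print(c[i].round(),st[i,4],np.round(r[0],1),np.round(r[1],1),round(r[2],1),'tool',tool([r[0][0]/1e3,r[0][1]/1e3,.13]))
print(tool([.514,.208,.13]))
E
```

```text
t 2.4 tcp [0.5121 0.2079 0.2422] yaw_y 73.54 z [-5.e-04 -1.e-04 -1.e+00] w 0.5917716492921691 F [-0.1  0.2  0. ]
[279. 198.] 1328 [515.  210.4] [ 7.9 80.1] 73.2 tool [  2.1  -3.2 112.2]
[  1.9  -0.7 112.2]
```

View pics/w2.png

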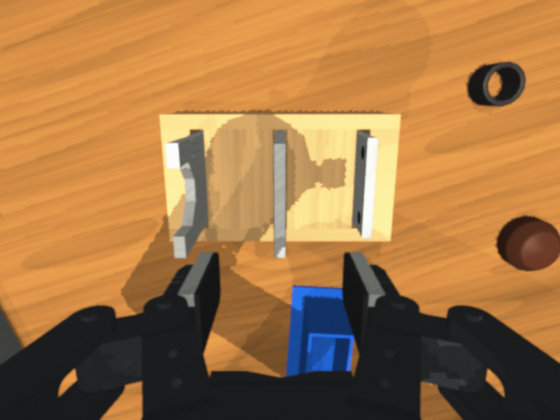

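The wrist view shows the tall plate's top edge from (280,130) to (280,258), midway between the fingers (inner edges at about 218 and 345). The notched plate is to the left and the short one to the right. I'll measure the wrist camera's sideways bias against the fingers themselves.

Run:
```python
from h import *
s=monitor.get_state(); R=np.array(s['ee_rot']);p=np.array(s['position'])
D=np.load('wrist.npz');T=((D['W']-p)@R*1000)
ok=(D['W'][...,2]>.2)&(T[...,2]<20)
for lo in (-20,-15,-10,-5,0,5):
    m=ok&(abs(T[...,2]-lo)<3)&(abs(T[...,1])<75)
    y=T[m][:,1];a=y[y<0];b=y[y>0]
    if len(a)>20 and len(b)>20: print(lo,len(y),'outer',np.percentile(a,1).round(1),np.percentile(b,99).round(1),'inner',np.percentile(a,99).round(1),np.percentile(b,1).round(1))
```

```text
-20 1003 outer -39.9 36.6 inner -26.4 23.1
-15 929 outer -40.0 36.8 inner -26.4 23.2
-10 854 outer -40.1 36.8 inner -26.4 23.1
-5 777 outer -40.1 36.8 inner -26.3 23.2
0 639 outer -39.3 36.4 inner -26.4 23.1
5 344 outer -32.7 31.2 inner -26.4 23.2
```

Call:
{"method": "step_arm", "body": {
  "deltas": [
    {"claw": 50, "dx": 0.07, "dy": -0.045, "dz": 0.5, "rx": 0, "ry": 0, "rz": 0.2},
    {"claw": 50, "dx": 0, "dy": 0, "dz": 0.8, "rx": 0, "ry": 0, "rz": 0},
    {"claw": 50, "dx": 0, "dy": 0, "dz": 0.8, "rx": 0, "ry": 0, "rz": 0},
    {"claw": 50, "dx": 0, "dy": 0, "dz": 0.8, "rx": 0, "ry": 0, "rz": 0},
    {"claw": 50, "dx": 0, "dy": 0, "dz": 0.8, "rx": 0, "ry": 0, "rz": 0},
    {"claw": 50, "dx": 0, "dy": 0, "dz": 0.6, "rx": 0, "ry": 0, "rz": 0},
    {"claw": 50, "dx": 0, "dy": 0, "dz": 0.37, "rx": 0, "ry": 0, "rz": 0},
    {"claw": 50, "dx": 0, "dy": 0, "dz": 0, "rx": 0, "ry": 0, "rz": 0}
  ],
  "squeeze": 20
}}

```text
time_s: 3.45
position: [0.5142, 0.2091, 0.1011]
ee_rot: [[0.958, -0.286, -0.002], [-0.286, -0.958, -0.001], [-0.001, 0.002, -1.0]]
wrist_force: [0.7, 0.2, 0.8]
gripper_width: 0.589
finger_force: 0.0
```

Call:
{"method": "step_arm", "body": {
  "deltas": [
    {"claw": 16, "dx": 0, "dy": 0, "dz": 0, "rx": 0, "ry": 0, "rz": 0},
    {"claw": 16, "dx": 0, "dy": 0, "dz": 0, "rx": 0, "ry": 0, "rz": 0},
    {"claw": 16, "dx": 0, "dy": 0, "dz": 0, "rx": 0, "ry": 0, "rz": 0}
  ]
}}

```text
time_s: 3.82
position: [0.5151, 0.2093, 0.1028]
ee_rot: [[0.958, -0.286, 0.001], [-0.286, -0.958, 0.001], [0.001, -0.001, -1.0]]
wrist_force: [-0.1, 0.4, -0.3]
gripper_width: 0.185
finger_force: 0.0
```

```bash
python3 - w3 <<'E'
exec(open('look.py').read())
T=(W-p)@R*1000
# plate sides at z just above plate top vs pads
for nm,m in (('plate',(abs(W[...,2]-.13)<.004)&(abs(T[...,1])<12)&(abs(T[...,0])<60)),('finger',(abs(T[...,2]+15)<3)&(abs(T[...,1])<40)&(abs(T[...,1])>5)&(abs(T[...,0])<14))):
    y=T[m];print(nm,len(y));
    if len(y):
        print(np.percentile(y[:,0],[1,99]).round(1),np.percentile(y[:,1],[1,99]).round(1)); a=y[:,1]
        if (a<0).any() and (a>0).any(): print('inner',np.percentile(a[a<0],99).round(1),np.percentile(a[a>0],1).round(1))
E
```

```text
t 3.825 tcp [0.5151 0.2093 0.1028] yaw_y 73.36 z [ 1.e-03  7.e-04 -1.e+00] w 0.18472872804977739 F [-0.1  0.4 -0.3]
plate 5600
[-18.7  39.6] [-11.6  10.2]
inner -0.1 0.0
finger 702
[-9.1 12. ] [-23.4  19.2]
inner -10.0 5.9
```

View pics/w3.png

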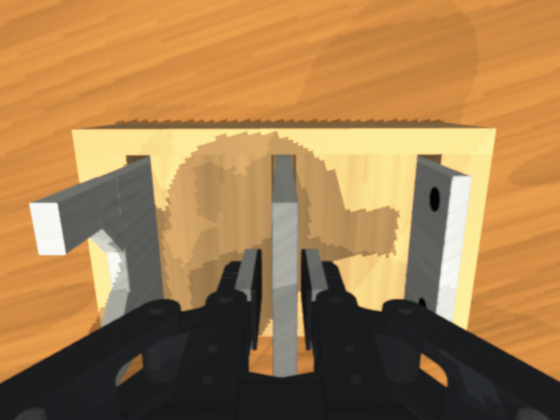

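The view shows the pads straddling the plate: inner edges at columns 261 and 302, plate at 273–297. The plate is about 1.3 mm towards +y, so I'll nudge that way and close gently.

Call:
{"method": "step_arm", "body": {
  "deltas": [
    {"claw": 16, "dx": 0, "dy": 0.04, "dz": 0, "rx": 0, "ry": 0, "rz": 0},
    {"claw": 4, "dx": 0, "dy": 0, "dz": 0, "rx": 0, "ry": 0, "rz": 0},
    {"claw": 0, "dx": 0, "dy": 0, "dz": 0, "rx": 0, "ry": 0, "rz": 0},
    {"claw": 0, "dx": 0, "dy": 0, "dz": 0, "rx": 0, "ry": 0, "rz": 0}
  ],
  "squeeze": 20
}}

```text
time_s: 4.38
position: [0.5146, 0.2081, 0.1023]
ee_rot: [[0.958, -0.286, 0.0], [-0.286, -0.958, 0.0], [0.0, -0.0, -1.0]]
wrist_force: [-0.6, 1.0, 1.6]
gripper_width: 0.09
finger_force: 23.6
```

Call:
{"method": "step_arm", "body": {
  "deltas": [
    {"claw": 0, "dx": 0, "dy": 0, "dz": 0, "rx": 0, "ry": 0, "rz": 0},
    {"claw": 0, "dx": 0, "dy": 0, "dz": 0, "rx": 0, "ry": 0, "rz": 0},
    {"claw": 0, "dx": 0, "dy": 0, "dz": 0, "rx": 0, "ry": 0, "rz": 0}
  ],
  "squeeze": 60
}}

```text
time_s: 4.75
position: [0.5147, 0.2081, 0.1024]
ee_rot: [[0.958, -0.286, 0.0], [-0.286, -0.958, 0.0], [0.0, -0.0, -1.0]]
wrist_force: [-0.6, 0.9, 3.2]
gripper_width: 0.085
finger_force: 59.2
```

Call:
{"method": "step_arm", "body": {
  "deltas": [
    {"claw": 0, "dx": 0, "dy": 0, "dz": -0.15, "rx": 0, "ry": 0, "rz": 0},
    {"claw": 0, "dx": 0, "dy": 0, "dz": -0.25, "rx": 0, "ry": 0, "rz": 0},
    {"claw": 0, "dx": 0, "dy": 0, "dz": -0.3, "rx": 0, "ry": 0, "rz": 0},
    {"claw": 0, "dx": 0, "dy": 0, "dz": 0, "rx": 0, "ry": 0, "rz": 0}
  ]
}}

```text
time_s: 5.25
position: [0.515, 0.2084, 0.1241]
ee_rot: [[0.958, -0.286, 0.002], [-0.286, -0.958, 0.001], [0.001, -0.002, -1.0]]
wrist_force: [0.4, -0.1, -5.5]
gripper_width: 0.087
finger_force: 58.4
```

Call:
{"method": "step_arm", "body": {
  "deltas": [
    {"claw": 0, "dx": 0, "dy": 0, "dz": -0.4, "rx": 0, "ry": 0, "rz": 0},
    {"claw": 0, "dx": 0, "dy": 0, "dz": -0.6, "rx": 0, "ry": 0, "rz": 0},
    {"claw": 0, "dx": 0, "dy": 0, "dz": -0.7, "rx": 0, "ry": 0, "rz": 0},
    {"claw": 0, "dx": 0, "dy": 0, "dz": -0.7, "rx": 0, "ry": 0, "rz": 0},
    {"claw": 0, "dx": 0, "dy": 0, "dz": -0.7, "rx": 0, "ry": 0, "rz": 0},
    {"claw": 0, "dx": 0, "dy": 0, "dz": -0.7, "rx": 0, "ry": 0, "rz": 0},
    {"claw": 0, "dx": 0, "dy": 0, "dz": -0.4, "rx": 0, "ry": 0, "rz": 0},
    {"claw": 0, "dx": 0, "dy": 0, "dz": 0, "rx": 0, "ry": 0, "rz": 0}
  ]
}}

```text
time_s: 6.25
position: [0.5148, 0.2082, 0.2501]
ee_rot: [[0.958, -0.286, 0.002], [-0.286, -0.958, 0.001], [0.001, -0.002, -1.0]]
wrist_force: [0.7, 0.2, -6.5]
gripper_width: 0.088
finger_force: 58.8
```

Run:
```python
from h import *
s=monitor.get_state(); R=np.array(s['ee_rot']);p=np.array(s['position']);print(p.round(4),s['wrist_force'].round(1),s['finger_force'],s['gripper_width'])
print('to tray tool mm',(R.T@(np.array([.580,-.192,p[2]])-p)*1000).round(1))
for n in ('scene','top'):
    im,d,W=cloud(n); T=(W-p)@R*1000
    m=(abs(T[...,1])<25)&(abs(T[...,0])<60)&(T[...,2]>25)&(T[...,2]<105)
    q=T[m]; print(n,len(q),np.percentile(q,[0.5,50,99.5],axis=0).round(1).tolist())
```

```text
[0.5148 0.2082 0.2501] [ 0.7  0.2 -6.5] 58.77996325492859 0.0877861523923329
to tray tool mm [177.1 364.7  -0.5]
scene 684 [[-38.2, -3.5, 25.5], [15.3, 4.0, 57.7], [44.0, 5.3, 93.6]]
top 253 [[-42.6, -2.7, 25.3], [-21.1, 3.9, 58.9], [36.4, 5.1, 93.7]]
```

The plate is clear of the rack and hanging vertical, with its bottom edge about 93 mm below the TCP. I'll carry it to the tray.

Call:
{"method": "step_arm", "body": {
  "deltas": [
    {"claw": 0, "dx": 0.25, "dy": 0.52, "dz": 0, "rx": 0, "ry": 0, "rz": 0},
    {"claw": 0, "dx": 0.434, "dy": 0.895, "dz": 0, "rx": 0, "ry": 0, "rz": 0},
    {"claw": 0, "dx": 0.434, "dy": 0.895, "dz": 0, "rx": 0, "ry": 0, "rz": 0},
    {"claw": 0, "dx": 0.434, "dy": 0.895, "dz": 0, "rx": 0, "ry": 0, "rz": 0},
    {"claw": 0, "dx": 0.434, "dy": 0.895, "dz": 0, "rx": 0, "ry": 0, "rz": 0},
    {"claw": 0, "dx": 0.434, "dy": 0.895, "dz": 0, "rx": 0, "ry": 0, "rz": 0},
    {"claw": 0, "dx": 0.434, "dy": 0.895, "dz": 0, "rx": 0, "ry": 0, "rz": 0},
    {"claw": 0, "dx": 0.434, "dy": 0.895, "dz": 0, "rx": 0, "ry": 0, "rz": 0}
  ]
}}

```text
time_s: 7.35
position: [0.5502, -0.0171, 0.2483]
ee_rot: [[0.958, -0.287, -0.002], [-0.287, -0.958, -0.0], [-0.002, 0.001, -1.0]]
wrist_force: [0.0, 0.5, -5.3]
gripper_width: 0.082
finger_force: 58.8
```

Call:
{"method": "step_arm", "body": {
  "deltas": [
    {"claw": 0, "dx": 0.434, "dy": 0.895, "dz": 0, "rx": 0, "ry": 0, "rz": 0},
    {"claw": 0, "dx": 0.434, "dy": 0.895, "dz": 0, "rx": 0, "ry": 0, "rz": 0},
    {"claw": 0, "dx": 0.434, "dy": 0.895, "dz": 0, "rx": 0, "ry": 0, "rz": 0},
    {"claw": 0, "dx": 0.434, "dy": 0.895, "dz": 0, "rx": 0, "ry": 0, "rz": 0},
    {"claw": 0, "dx": 0.434, "dy": 0.895, "dz": 0, "rx": 0, "ry": 0, "rz": 0},
    {"claw": 0, "dx": 0.434, "dy": 0.895, "dz": 0, "rx": 0, "ry": 0, "rz": 0},
    {"claw": 0, "dx": 0, "dy": 0, "dz": 0, "rx": 0, "ry": 0, "rz": -4.8},
    {"claw": 0, "dx": 0, "dy": 0, "dz": 0, "rx": 0, "ry": 0, "rz": 0}
  ]
}}

```text
time_s: 8.35
position: [0.5786, -0.1929, 0.2479]
ee_rot: [[0.978, -0.207, -0.003], [-0.207, -0.978, 0.0], [-0.003, 0.0, -1.0]]
wrist_force: [0.1, 0.5, -7.3]
gripper_width: 0.087
finger_force: 59.4
```

```bash
python3 - w4 <<'E'
exec(open('look.py').read())
print('to tray',tool([.580,-.192,.07]))
for n in ('wrist','scene','top'):
    if n!='wrist': im,d,W=cloud(n)
    T=(W-p)@R*1000
    pl=T[(abs(T[...,1])<12)&(abs(T[...,0])<50)&(T[...,2]>25)&(T[...,2]<105)]
    m=(W[...,2]>.06)&(W[...,2]<.076)&(abs(T[...,1])<60)&(abs(T[...,0])<110)
    q=W[m]; 
    if len(pl): print(n,'plate',len(pl),np.percentile(pl,[1,50,99],axis=0).round(1).tolist())
    if len(q): r=cv2.minAreaRect((q[:,:2]*1000).astype(np.float32));print(n,'rim',len(q),np.round(r[0],1),np.round(r[1],1),round(r[2],1),'tool',tool([r[0][0]/1e3,r[0][1]/1e3,.07]))
    if n=='scene': cv2.imwrite('pics/s2.png',cv2.resize(im[100:380,100:400],None,fx=2,fy=2)[:,:,::-1])
E
```

```text
t 8.35 tcp [ 0.5786 -0.1929  0.2479] yaw_y 78.03 z [-2.6e-03  3.0e-04 -1.0e+00] w 0.08674889916148551 F [ 0.1  0.5 -7.3]
to tray [  1.6  -1.2 177.9]
wrist plate 312 [[39.4, -5.9, 26.1], [39.9, -2.2, 51.9], [40.2, 1.8, 92.0]]
wrist rim 1419 [ 582.8 -190.3] [ 42.  123.4] 78.4 tool [  4.   -3.5 177.9]
scene plate 328 [[-33.3, -4.3, 26.2], [40.5, -1.9, 56.2], [43.2, 3.8, 91.4]]
scene rim 503 [ 582.6 -192.7] [ 42.  130.7] 78.3 tool [  4.3  -1.1 177.9]
top plate 151 [[-42.6, -5.9, 25.5], [-25.9, -5.3, 60.6], [17.9, 1.7, 91.4]]
top rim 184 [ 579.6 -190.9] [ 42.2 127.8] 78.0 tool [  1.   -2.2 177.9]
```

View pics/s2.png

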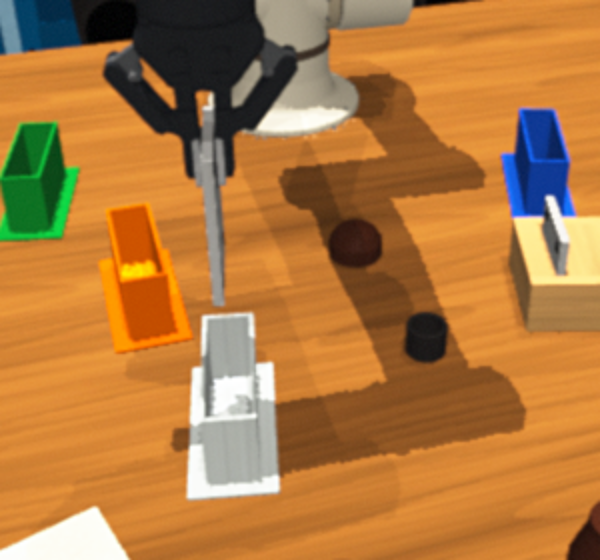

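The view shows the plate upright above the empty grey tray (crop 228,380), offset from its centre by less than 3 mm. I'll lower it.

Call:
{"method": "step_arm", "body": {
  "deltas": [
    {"claw": 0, "dx": 0.08, "dy": -0.05, "dz": 0.3, "rx": 0, "ry": 0, "rz": 0},
    {"claw": 0, "dx": 0, "dy": 0, "dz": 0.6, "rx": 0, "ry": 0, "rz": 0},
    {"claw": 0, "dx": 0, "dy": 0, "dz": 0.7, "rx": 0, "ry": 0, "rz": 0},
    {"claw": 0, "dx": 0, "dy": 0, "dz": 0.7, "rx": 0, "ry": 0, "rz": 0},
    {"claw": 0, "dx": 0, "dy": 0, "dz": 0.7, "rx": 0, "ry": 0, "rz": 0},
    {"claw": 0, "dx": 0, "dy": 0, "dz": 0.7, "rx": 0, "ry": 0, "rz": 0},
    {"claw": 0, "dx": 0, "dy": 0, "dz": 0.5, "rx": 0, "ry": 0, "rz": 0},
    {"claw": 0, "dx": 0, "dy": 0, "dz": 0.3, "rx": 0, "ry": 0, "rz": 0}
  ]
}}

```text
time_s: 9.5
position: [0.582, -0.1908, 0.1132]
ee_rot: [[0.979, -0.205, -0.001], [-0.205, -0.979, 0.0], [-0.001, 0.0, -1.0]]
wrist_force: [0.1, -0.7, -5.4]
gripper_width: 0.082
finger_force: 59.4
```

Call:
{"method": "step_arm", "body": {
  "deltas": [
    {"claw": 0, "dx": 0, "dy": 0, "dz": 0.2, "rx": 0, "ry": 0, "rz": 0},
    {"claw": 0, "dx": 0, "dy": 0, "dz": 0.1, "rx": 0, "ry": 0, "rz": 0},
    {"claw": 0, "dx": 0, "dy": 0, "dz": 0.05, "rx": 0, "ry": 0, "rz": 0},
    {"claw": 0, "dx": 0, "dy": 0, "dz": 0, "rx": 0, "ry": 0, "rz": 0}
  ]
}}

```text
time_s: 10.0
position: [0.5823, -0.191, 0.104]
ee_rot: [[0.979, -0.205, 0.001], [-0.205, -0.979, -0.0], [0.001, -0.0, -1.0]]
wrist_force: [0.0, -0.6, -6.3]
gripper_width: 0.087
finger_force: 59.4
```

Now small steps down until it touches the floor.

Call:
{"method": "step_arm", "body": {
  "deltas": [
    {"claw": 0, "dx": 0, "dy": 0, "dz": 0.1, "rx": 0, "ry": 0, "rz": 0},
    {"claw": 0, "dx": 0, "dy": 0, "dz": 0.07, "rx": 0, "ry": 0, "rz": 0},
    {"claw": 0, "dx": 0, "dy": 0, "dz": 0.03, "rx": 0, "ry": 0, "rz": 0},
    {"claw": 0, "dx": 0, "dy": 0, "dz": 0, "rx": 0, "ry": 0, "rz": 0}
  ]
}}

```text
time_s: 10.5
position: [0.5821, -0.191, 0.0976]
ee_rot: [[0.979, -0.205, -0.0], [-0.205, -0.979, -0.0], [-0.0, 0.0, -1.0]]
wrist_force: [0.3, -0.7, -5.8]
gripper_width: 0.086
finger_force: 59.4
```

Call:
{"method": "step_arm", "body": {
  "deltas": [
    {"claw": 0, "dx": 0, "dy": 0, "dz": 0.04, "rx": 0, "ry": 0, "rz": 0},
    {"claw": 0, "dx": 0, "dy": 0, "dz": 0, "rx": 0, "ry": 0, "rz": 0}
  ]
}}

```text
time_s: 10.75
position: [0.5821, -0.191, 0.0964]
ee_rot: [[0.979, -0.205, -0.0], [-0.205, -0.979, 0.0], [-0.0, -0.0, -1.0]]
wrist_force: [-0.1, -0.3, -5.9]
gripper_width: 0.085
finger_force: 59.4
```

Call:
{"method": "step_arm", "body": {
  "deltas": [
    {"claw": 0, "dx": 0, "dy": 0, "dz": 0.03, "rx": 0, "ry": 0, "rz": 0},
    {"claw": 0, "dx": 0, "dy": 0, "dz": 0, "rx": 0, "ry": 0, "rz": 0}
  ]
}}

```text
time_s: 11.0
position: [0.5821, -0.191, 0.0956]
ee_rot: [[0.979, -0.205, -0.0], [-0.205, -0.979, -0.0], [-0.0, 0.0, -1.0]]
wrist_force: [0.7, 0.1, -6.4]
gripper_width: 0.086
finger_force: 59.4
```

Call:
{"method": "step_arm", "body": {
  "deltas": [
    {"claw": 0, "dx": 0, "dy": 0, "dz": 0.02, "rx": 0, "ry": 0, "rz": 0},
    {"claw": 0, "dx": 0, "dy": 0, "dz": 0, "rx": 0, "ry": 0, "rz": 0}
  ]
}}

```text
time_s: 11.25
position: [0.5822, -0.191, 0.0955]
ee_rot: [[0.979, -0.205, 0.0], [-0.205, -0.979, -0.0], [0.0, 0.0, -1.0]]
wrist_force: [-1.7, 1.0, -2.9]
gripper_width: 0.084
finger_force: 60.0
```

Call:
{"method": "step_arm", "body": {
  "deltas": [
    {"claw": 0, "dx": 0, "dy": 0, "dz": 0.02, "rx": 0, "ry": 0, "rz": 0},
    {"claw": 0, "dx": 0, "dy": 0, "dz": 0, "rx": 0, "ry": 0, "rz": 0}
  ],
  "squeeze": 20
}}

```text
time_s: 11.5
position: [0.5822, -0.1911, 0.0954]
ee_rot: [[0.979, -0.205, 0.001], [-0.205, -0.979, -0.0], [0.001, 0.0, -1.0]]
wrist_force: [-2.4, 1.6, 3.1]
gripper_width: 0.086
finger_force: 60.8
```

Call:
{"method": "step_arm", "body": {
  "deltas": [
    {"claw": 12, "dx": 0, "dy": 0, "dz": 0, "rx": 0, "ry": 0, "rz": 0},
    {"claw": 18, "dx": 0, "dy": 0, "dz": 0, "rx": 0, "ry": 0, "rz": 0},
    {"claw": 24, "dx": 0, "dy": 0, "dz": 0, "rx": 0, "ry": 0, "rz": 0},
    {"claw": 30, "dx": 0, "dy": 0, "dz": 0, "rx": 0, "ry": 0, "rz": 0},
    {"claw": 40, "dx": 0, "dy": 0, "dz": 0, "rx": 0, "ry": 0, "rz": 0},
    {"claw": 40, "dx": 0, "dy": 0, "dz": 0, "rx": 0, "ry": 0, "rz": 0}
  ]
}}

```text
time_s: 12.25
position: [0.5822, -0.191, 0.0944]
ee_rot: [[0.979, -0.205, -0.0], [-0.205, -0.979, -0.0], [-0.0, 0.0, -1.0]]
wrist_force: [-0.3, 0.3, 0.4]
gripper_width: 0.467
finger_force: 0.0
```

```bash
python3 - w5 <<'E'
exec(open('look.py').read())
im,d,W=cloud('scene'); cv2.imwrite('pics/s3.png',np.hstack([cv2.resize(im[130:360,130:300],(400,540)),cv2.resize(cv2.imread('pics/w5.png')[:,:,::-1],(400,300)) if 0 else cv2.copyMakeBorder(cv2.resize(cv2.imread('pics/w5.png')[:,:,::-1],(400,300)),0,240,0,0,0)])[:,:,::-1])
E
```

```text
t 12.25 tcp [ 0.5822 -0.191   0.0944] yaw_y 78.17 z [-1.e-04 -1.e-04 -1.e+00] w 0.4667320391870943 F [-0.3  0.3  0.4]
```

View pics/s3.png

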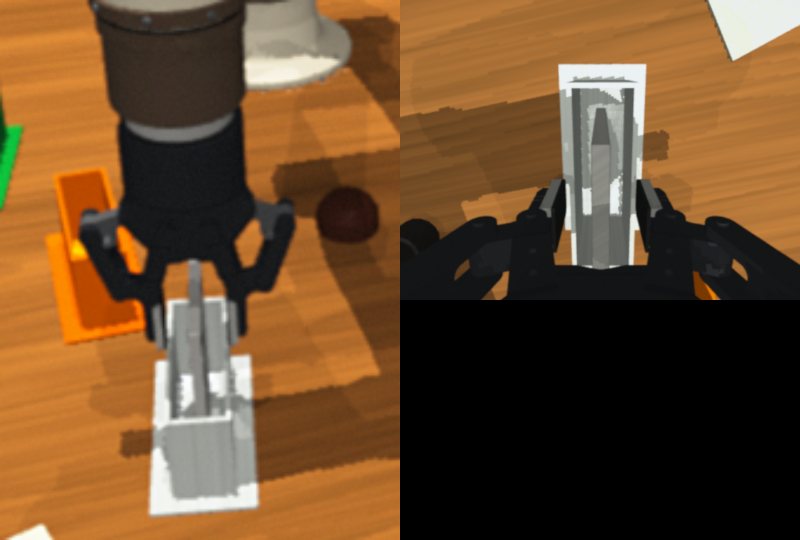

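The plate stands upright on the tray floor with the fingers clear on both sides. I'll retreat straight up.

Call:
{"method": "step_arm", "body": {
  "deltas": [
    {"claw": 40, "dx": 0, "dy": 0, "dz": -0.4, "rx": 0, "ry": 0, "rz": 0},
    {"claw": 40, "dx": 0, "dy": 0, "dz": -0.7, "rx": 0, "ry": 0, "rz": 0},
    {"claw": 40, "dx": 0, "dy": 0, "dz": -0.8, "rx": 0, "ry": 0, "rz": 0},
    {"claw": 40, "dx": 0, "dy": 0, "dz": -0.8, "rx": 0, "ry": 0, "rz": 0},
    {"claw": 40, "dx": 0, "dy": 0, "dz": -0.8, "rx": 0, "ry": 0, "rz": 0},
    {"claw": 40, "dx": 0, "dy": 0, "dz": -0.5, "rx": 0, "ry": 0, "rz": 0},
    {"claw": 40, "dx": 0, "dy": 0, "dz": 0, "rx": 0, "ry": 0, "rz": 0},
    {"claw": 40, "dx": 0, "dy": 0, "dz": 0, "rx": 0, "ry": 0, "rz": 0}
  ]
}}

```text
time_s: 13.35
position: [0.5816, -0.1908, 0.2135]
ee_rot: [[0.979, -0.205, -0.002], [-0.205, -0.979, 0.001], [-0.002, -0.0, -1.0]]
wrist_force: [0.5, 0.3, -0.0]
gripper_width: 0.47
finger_force: 0.0
```

Run:
```python
from h import *
im,d,W=cloud('scene'); cv2.imwrite('pics/s4.png',im[:,:,::-1])
m=(np.hypot(W[...,0]-.582,W[...,1]+.191)<.06)&(W[...,2]>.085)&(W[...,2]<.15)
q=W[m];r=cv2.minAreaRect((q[:,:2]*1000).astype(np.float32));print(len(q),r,'top z',np.percentile(q[:,2],[50,99]).round(4))
print(monitor.get_state()['position'])
```

```text
314 ((584.5706176757812, -191.49356079101562), (8.013813018798828, 82.89239501953125), 77.73170471191406) top z [0.1206 0.1238]
[ 0.58152138 -0.19085605  0.21318425]
```

View pics/s4.png

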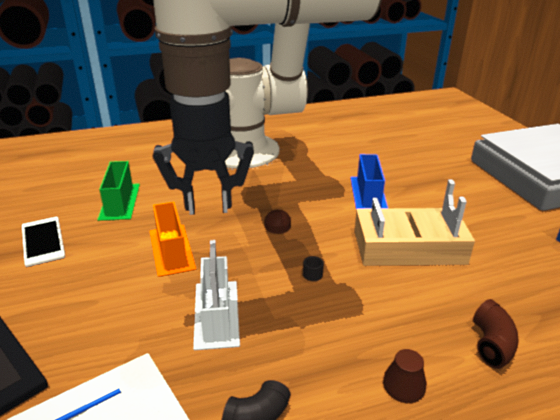

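The plate stands upright in the aluminium tray at (212,285), with its top at z = 0.123–0.124 m, so it rests on the tray floor. The other two plates are still in the rack at (378,217) and (452,208). The arm is clear.

```bash
python3 -c "
from rig import job
print(job.hand_in())"
```

```text
the job is handed in; nothing more can be done
None
```

The tall plain plate stands upright on the floor of the aluminium order tray, the other two plates are still in their slots, and the job was handed in with about 13.4 s on the robot's clock.

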